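# Log one specimen on the tally counter

## Task

Log the specimen just seen under the microscope on the six-key tally counter: with the fingertips press the third square key from the left (as seen by a worker where the robot stands, looking across the keys to the display) well down and let it come up, then press the long total bar in front of the keys well down, let it come up and take the hand clear. Press lightly and one at a time, press none of the other keys, and do not shift or lift the counter. Do not touch the ring-light controller with its similar keys, and leave everything else on the bench where it lies.

Things in the scene. Friction and masses are not known exactly. Their poses are not given: they have to be found in the camera images.
- counter: Tally counter: cream desk console, 226 mm wide (y), x from -85 to +80 mm, 1.6 kg, loose on rubber feet. Origin: centre of its underside, on the bench; x points from the worker to the display, y to the worker's left, z up. Key deck 28 mm high with six black square keys in a row and a long bar in front; behind, a sloping display rises from x = +8 mm to a flat rear top 60 mm high at x = +38 to +80 mm.
- key3 (a joint): How far the third key from the left is pressed, in m: 0 up, 0.012 at the hard stop, motion straight down; a press counts from 0.006, so 0.008 to 0.010 is a good press. Spring return, about 2 N to start, 4.5 N at 0.006, 5.5 N at 0.008, 7 N at the stop.
- key3_top (a point): Centre of the top of the third key from the left (moves with the key). Keys are 20 mm square, 32 mm apart centre to centre along the counter's y, with tops 44 mm above the bench, 16 mm above the deck; the row lies at x = -15 mm of the counter, the third key at y = +16 mm.
- total (a joint): How far the total bar is pressed, in m: 0 up, 0.012 at the hard stop, motion straight down; counts from 0.006, so 0.008 to 0.010 is a good press. Spring return as the keys.
- total_top (a point): Centre of the top of the total bar (moves with it): a black bar 90 mm long along the counter's y, 18 mm deep, 43 mm nearer the worker than the row of keys, top 44 mm above the bench.
- key1 (a joint): How far the first key from the left is pressed, in m (0 up, 0.012 down); not to be pressed.
- key1_top (a point): Centre of the top of the first key from the left, counter y = +80 mm.
- key2 (a joint): How far the second key from the left is pressed, in m (0 up, 0.012 down); not to be pressed.
- key2_top (a point): Centre of the top of the second key from the left, counter y = +48 mm.
- key4 (a joint): How far the fourth key from the left is pressed, in m (0 up, 0.012 down); not to be pressed.
- key4_top (a point): Centre of the top of the fourth key from the left, counter y = -16 mm.
- key5 (a joint): How far the fifth key from the left is pressed, in m (0 up, 0.012 down); not to be pressed.
- key5_top (a point): Centre of the top of the fifth key from the left, counter y = -48 mm.
- key6 (a joint): How far the sixth key from the left is pressed, in m (0 up, 0.012 down); not to be pressed.
- key6_top (a point): Centre of the top of the sixth key from the left, counter y = -80 mm.
- light_controller: Ring-light controller, a bystander: cream box 110 (x) x 150 (y) x 54 mm high, fixed, with four 18 mm black square keys and a round knob (74 mm high) on its top. Origin at the centre of its underside, z up. Stands beside the counter, on either side of it.
- steel_tweezers: Bare steel tweezers lying in front of the counter, 125 x 17 x 9 mm, along their x, origin at the middle of the underside. Bystander.
- coated_tweezers: Blue-coated tweezers lying far out at the right, 125 x 17 x 9 mm, along their x, origin at the middle of the underside. Bystander.
- specimen_box: Clear flat specimen box 50 x 50 x 16 mm behind the light controller, origin at the centre of the underside. Bystander.
- small_specimen_box: Clear flat specimen box 34 x 34 x 13 mm lying loose on the counter's flat rear top, origin at the centre of its underside. Bystander.
- vial: Glass vial with black cap, 23 mm across, 50 mm tall, standing behind the counter, origin at the centre of its foot. Bystander.
- petri_dish: Clear covered dish, 60 mm across, 15 mm high, in front of the light controller, origin at the centre of its underside. Bystander.
- loupe: Small folding loupe, 68 x 32 x 18 mm, lying far out at the left, origin under the lens. Bystander.

How it is judged:
By the outcome, as a careful person would: the job done as asked, in the order asked, and still so for the second after the job is handed in, with the robot touching nothing.
It also fails if it takes over 42 s, if anything falls off the work surface, if the arm or the gripper's body presses on something with over 40 N, if the wrist force passes 120 N, or if a joint passes its speed limit or range.

## Robot

A 7-joint arm with a two-finger parallel gripper is mounted at the origin on the work surface. World frame = base frame: x ahead of the robot, y to its left, z up, the work surface at z = 0. Lengths are in m, angles in rad, forces in N, time in s.
With the tool pointing down it reaches from about 0.4 to 0.85 m from the base axis. Payload 4.5 kg.
Tool frame: the origin (TCP) lies on the centre line of the jaws, within the pads' length; the fingertips stand 11 mm ahead of it and the grasp point (between the pads) lies 8 mm behind it; z points along the fingers, y is the line along which they close (so a half turn about z gives the same grasp; the last joint's range is limited). The gripper opens to 88 mm and grips with 3 to 60 N. Pads are 18 mm wide; open, the fingers measure 123 mm over their backs; the gripper's body (75 mm by 187 mm) begins 45 mm behind the grasp point.
Start: joints at [1.176, 0.689, -0.195, 1.565, 0.157, 0.902, -0.215], TCP at [0.26, -0.568, 0.25] pointing down, gripper open.
Joint ranges: [-3.01, 3.01], [-0.46, 2.08], [-1.47, 1.51], [0.13, 2.56], [-1, 4.14], [0.04, 2.09], [-2.66, 2.66]. Speed limits (rad/s): [2.57, 2.57, 3.14, 3.14, 3.14, 3.14, 3.14].

## Interface

Orientations are given as a unit quaternion [x, y, z, w].
In Python, from plant import * gives the robot as it stands. The module is installed in compiled form; this text tells all that it offers.
- The arm moves only by the tool send_rows, never from a script. Its argument "motion" is a list of rows, each an object of numbers: "x", "y", "z": the shift along the tool's x, y, z in cm; "rx", "ry", "rz": the turn, a rotation vector about the tool's x, y, z in rad; "jaw": the finger opening in cm, from 0 to 8.81. In form: [{"x": .., "y": .., "z": .., "rx": .., "ry": .., "rz": .., "jaw": ..}, ...]. A call has exactly 5 rows; each row shifts and turns the commanded pose from where the row before left it, along the tool's axes as they then stand; what a row does not reach is not made up. A row lasts 1/10 s, in which the tool goes at most 50 mm and 8.59 degrees, less where a joint would pass 70% of its speed; a pose out of reach is approached as far as the arm can. A call is refused whole if a number of a shift passes 5 or a number of a turn 0.15, either way. A call with a gripper value outside its range is refused whole. The fingers move at their own pace and stop on an object; "grip_force" is the grip in N (left out, the last holds). Time passes only in rows, so rows that do not move let the fingers close, or fill a call up. It gives the time, the measured TCP pose, the force, the opening and the grip force at its end, in the units of the state.
- get_state(): the state, without advancing time (a new reading comes with each control period).
- snapshot(name): name is "scene" or "top" or "wrist"; returns a dict with "img" (400x640x3 uint8, red, green, blue), "vertical_fov" (degrees; the focal length in pixels is half the picture's height over the tangent of half this angle, whatever the lens; pixels are square), "cx", "cy" (the principal point, pixels), "extrinsics" (4x4, takes a point from camera to world coordinates). Camera axes: x right, y up, looking along -z (the intrinsics and any distortion apply to the point x, -y, -z); pixel columns grow to the right and rows downward; lengths in m; the calibration is good to about 2 mm. A picture is of the moment at which its call begins. There is no depth.
- finish_job(): hands the job in; it is judged then, once.
The state is a dict: "clock": time; "q": joint angles; "qd": joint speeds; "joint_torque": joint torques, N m; "tool_pos": TCP position; "eef_rot": TCP orientation; "contact_force": force on the tool from outside, world axes, zero at the start; "moment": the same for the moment, N m; "opening": opening from 0.0 (shut) to 1.0 (fully open); "finger_force": force on a finger pad.
Only numpy, scipy, OpenCV 4.12 (cv2) and the standard library are available. Lean on these libraries where they do the work, as an engineer would, in place of code of your own. Each camera call takes 0.05 s, during which the arm holds its last target. There are 200 camera calls.

## Working session

There is one attempt and no reset: what is moved stays moved. The work goes in short steps, Python scripts to look and compute and a tool call to move; the robot and the scene stay as the last step left them, time stands still between calls to the robot, and variables do not carry over. Pictures are saved under pics/ and viewed, at most 10 in all, crops included, and the job is handed in when it is done.

Besides the shell and the picture viewer there is one more tool, called as name([rows], argument=value, ...), one row to a line, values as JSON. send_rows: Moves the arm, as the interface text tells. Its arguments: {"type":"object","properties":{"motion":{"type":"array"},"grip_force":{"type":"number"}},"required":["motion"]}

```bash
mkdir -p pics
cat > h.py <<'E'
from plant import *
import numpy as np, cv2, json
def snap(n,f):
    s=snapshot(n); cv2.imwrite(f'pics/{f}.png',cv2.cvtColor(s['img'],cv2.COLOR_RGB2BGR))
    d={k:(v.tolist() if hasattr(v,'tolist') else v) for k,v in s.items() if k!='img'}
    json.dump(d,open(f'pics/{f}.json','w')); return d
def ray(f,u,v,z):
    d=json.load(open(f'pics/{f}.json')); F=200/np.tan(np.radians(d['vertical_fov'])/2); E=np.array(d['extrinsics'])
    r=E[:3,:3]@np.array([(u-d['cx'])/F,-(v-d['cy'])/F,-1]); c=E[:3,3]; return c+r*(z-c[2])/r[2]
def pix(f,p):
    d=json.load(open(f'pics/{f}.json')); F=200/np.tan(np.radians(d['vertical_fov'])/2); E=np.array(d['extrinsics'])
    q=E[:3,:3].T@(np.array(p)-E[:3,3]); return d['cx']+F*q[0]/-q[2], d['cy']-F*q[1]/-q[2]
E
python3 - <<'E'
from h import *
for n in('top','scene'): print(snap(n,n+'1'))
s=get_state();print(s)
E
```

```text
{'vertical_fov': 45.84423211633056, 'cx': 323.5613140544416, 'cy': 200.18850165110464, 'extrinsics': [[-0.00933754263837082, 0.979594959125294, -0.20076485338273306, 0.2637115692248163], [-0.9999563294931582, -0.009225015847913253, 0.0014960578787753128, 0.026212331563369756], [-0.0003865281975516911, 0.20077005538406234, 0.9796383186957488, 1.4616734392971782], [0.0, 0.0, 0.0, 1.0]]}
{'vertical_fov': 55.52621178652449, 'cx': 315.00880132476783, 'cy': 201.60439277350096, 'extrinsics': [[0.14673460220246734, -0.6017072880660929, 0.785122471977864, 1.5384347995677599], [0.9891305750897225, 0.09685123608047226, -0.11063698971121462, -0.15459254294803274], [-0.009468998846680893, 0.7928229168974826, 0.609378503479577, 0.8589461600250989], [0.0, 0.0, 0.0, 1.0]]}
{'clock': 0.1, 'q': array([ 1.17578075,  0.68989014, -0.19451244,  1.56620118,  0.15731223,
        0.90253244, -0.21514229]), 'qd': array([-0.00115115, -0.00254919, -0.00096032, -0.00140116, -0.0016408 ,
       -0.00033332, -0.00058903]), 'joint_torque': array([-3.64351268e-03, -5.28500068e+01, -1.27148632e+00, -1.53835505e+01,
       -5.25292021e-02,  2.02608979e-03,  2.37242750e-05]), 'tool_pos': array([ 0.2596007 , -0.56794228,  0.24900662]), 'eef_rot': array([ 9.77098950e-01,  2.12783859e-01, -2.41306005e-04, -7.83496982e-04]), 'contact_force': array([ 0.24522319,  0.28587028, -0.7262545 ]), 'moment': array([ 0.00068192, -0.03715257,  0.01654146]), 'finger_force': 0.0, 'opening': 0.9985511512338067}
```

View pics/top1.png

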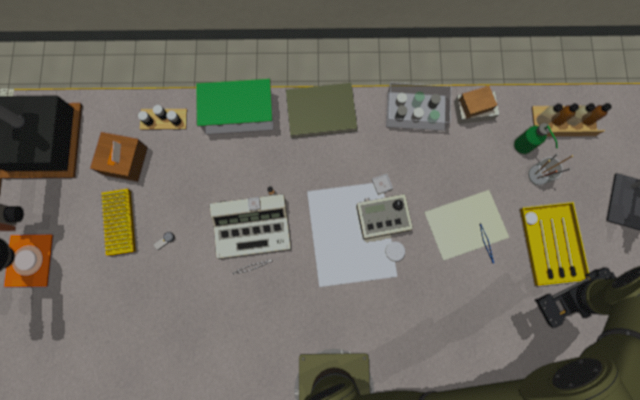

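View pics/scene1.png

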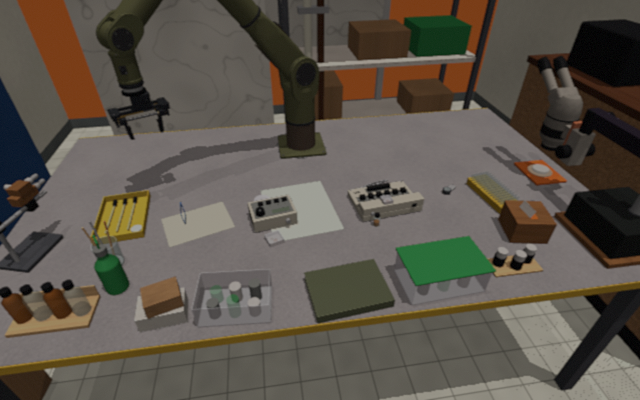

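The top view shows the counter at about (250,227), with keys along row ~231 and the bar at (252,244). The controller is to its right at (384,217). I'll enlarge the counter next.

Run:
```python
from h import *
i=cv2.imread('pics/top1.png')[185:275,200:300]
cv2.imwrite('pics/c1.png',cv2.resize(i,None,fx=6,fy=6,interpolation=cv2.INTER_CUBIC))
for u,v in((223,234),(279,229),(252,244)): print(ray('top1',u,v,.044))
```

```text
[0.45301735 0.32828243 0.044     ]
[0.46663586 0.15954238 0.044     ]
[0.42197797 0.24018618 0.044     ]
```

View pics/c1.png

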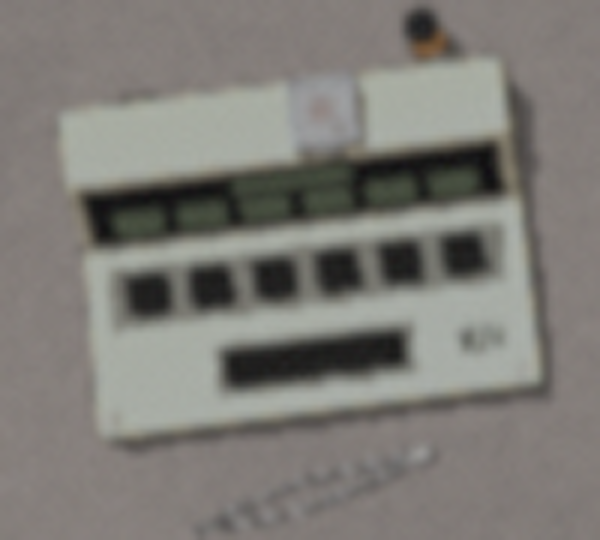

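Run:
```python
from h import *
P={k:ray('top1',200+(u+.5)/6-.5,185+(v+.5)/6-.5,.044) for k,(u,v) in dict(k1=(149,295),k3=(275,279),k4=(338,270),k6=(463,254),bar=(315,359)).items()}
print(P); d=P['k1']-P['k6']; print(np.linalg.norm(d), np.degrees(np.arctan2(-d[0],d[1])), np.linalg.norm(P['bar']-(P['k3']+P['k4'])/2))
from scipy.spatial.transform import Rotation as R
r=R.from_quat(get_state()['eef_rot']).as_matrix(); print(r)
print(r.T@(np.array([.45,-.35,.22])-get_state()['tool_pos']))
```

```text
{'k1': array([0.4537361 , 0.32403468, 0.044     ]), 'k3': array([0.46124522, 0.26088722, 0.044     ]), 'k4': array([0.46551377, 0.22927011, 0.044     ]), 'k6': array([0.47305408, 0.16640911, 0.044     ]), 'bar': array([0.42072211, 0.23990961, 0.044     ])}
0.1588049180570716 6.987106676390603 0.042969426300860016
[[ 9.09445942e-01  4.15821392e-01 -8.04990710e-04]
 [ 4.15822148e-01 -9.09444831e-01  1.42841611e-03]
 [-1.38128665e-04 -1.63380020e-03 -9.99998656e-01]]
[ 0.26378711 -0.11898699  0.02916462]
```

send_rows([
  {"x": 2.6,"y": -1.2,"z": 0.2,"jaw": 0},
  {"x": 2.6,"y": -1.2,"z": 0.2,"jaw": 0},
  {"x": 2.6,"y": -1.2,"z": 0.2,"jaw": 0},
  {"x": 2.6,"y": -1.2,"z": 0.2,"jaw": 0},
  {"x": 2.6,"y": -1.2,"z": 0.2,"jaw": 0},
], grip_force=5)

```text
schema error: expected keys x, y, z, rx, ry, rz, jaw
```

send_rows([
  {"x": 2.6,"y": -1.2,"z": 0.2,"jaw": 0},
  {"x": 2.6,"y": -1.2,"z": 0.2,"jaw": 0},
  {"x": 2.6,"y": -1.2,"z": 0.2,"jaw": 0},
  {"x": 2.6,"y": -1.2,"z": 0.2,"jaw": 0},
  {"x": 2.6,"y": -1.2,"z": 0.2,"jaw": 0},
])

```text
schema error: expected keys x, y, z, rx, ry, rz, jaw
```

send_rows([
  {"rz": -0.126,"jaw": 0},
  {"rz": -0.126,"jaw": 0},
  {"rz": -0.126,"jaw": 0},
  {"rz": -0.126,"jaw": 0},
  {"rz": -0.126,"jaw": 0},
])

```text
schema error: expected keys x, y, z, rx, ry, rz, jaw
```

send_rows([
  {"rz": -0.126,"jaw": 0},
  {"rz": -0.126,"jaw": 0},
  {"rz": -0.126,"jaw": 0},
  {"rz": -0.126,"jaw": 0},
  {"rz": -0.126,"jaw": 0},
])

```text
schema error: expected keys x, y, z, rx, ry, rz, jaw
```

All seven keys are needed in each row.

send_rows([
  {"x": 2.6,"y": -1.2,"z": 0.2,"rx": 0,"ry": 0,"rz": 0,"jaw": 0},
  {"x": 2.6,"y": -1.2,"z": 0.2,"rx": 0,"ry": 0,"rz": 0,"jaw": 0},
  {"x": 2.6,"y": -1.2,"z": 0.2,"rx": 0,"ry": 0,"rz": 0,"jaw": 0},
  {"x": 2.6,"y": -1.2,"z": 0.2,"rx": 0,"ry": 0,"rz": 0,"jaw": 0},
  {"x": 2.6,"y": -1.2,"z": 0.2,"rx": 0,"ry": 0,"rz": 0,"jaw": 0},
], grip_force=5)

```text
clock: 0.6
tool_pos: [0.3536, -0.4587, 0.2393]
eef_rot: [0.977, 0.213, -0.0, -0.0]
contact_force: [0.7, 0.2, 0.2]
opening: 0.569
finger_force: 0.0
```

send_rows([
  {"x": 2.6,"y": -1.2,"z": 0.2,"rx": 0,"ry": 0,"rz": 0,"jaw": 0},
  {"x": 2.6,"y": -1.2,"z": 0.2,"rx": 0,"ry": 0,"rz": 0,"jaw": 0},
  {"x": 2.6,"y": -1.2,"z": 0.2,"rx": 0,"ry": 0,"rz": 0,"jaw": 0},
  {"x": 2.6,"y": -1.2,"z": 0.2,"rx": 0,"ry": 0,"rz": 0,"jaw": 0},
  {"x": 2.6,"y": -1.2,"z": 0.2,"rx": 0,"ry": 0,"rz": 0,"jaw": 0},
])

```text
clock: 1.1
tool_pos: [0.4469, -0.3501, 0.2293]
eef_rot: [0.977, 0.213, -0.0, -0.0]
contact_force: [-0.2, 0.2, -0.7]
opening: 0.114
finger_force: 0.0
```

send_rows([
  {"x": 0,"y": 0,"z": 0,"rx": 0,"ry": 0,"rz": -0.126,"jaw": 0},
  {"x": 0,"y": 0,"z": 0,"rx": 0,"ry": 0,"rz": -0.126,"jaw": 0},
  {"x": 0,"y": 0,"z": 0,"rx": 0,"ry": 0,"rz": -0.126,"jaw": 0},
  {"x": 0,"y": 0,"z": 0,"rx": 0,"ry": 0,"rz": -0.126,"jaw": 0},
  {"x": 0,"y": 0,"z": 0,"rx": 0,"ry": 0,"rz": -0.126,"jaw": 0},
])

```text
clock: 1.6
tool_pos: [0.4461, -0.351, 0.2294]
eef_rot: [0.862, 0.507, -0.0, -0.0]
contact_force: [0.2, 0.1, 0.7]
opening: 0.009
finger_force: 0.0
```

send_rows([
  {"x": 0,"y": 0,"z": 0,"rx": 0,"ry": 0,"rz": -0.126,"jaw": 0},
  {"x": 0,"y": 0,"z": 0,"rx": 0,"ry": 0,"rz": -0.126,"jaw": 0},
  {"x": 0,"y": 0,"z": 0,"rx": 0,"ry": 0,"rz": -0.126,"jaw": 0},
  {"x": 0,"y": 0,"z": 0,"rx": 0,"ry": 0,"rz": -0.126,"jaw": 0},
  {"x": 0,"y": 0,"z": 0,"rx": 0,"ry": 0,"rz": -0.126,"jaw": 0},
])

```text
clock: 2.1
tool_pos: [0.4461, -0.3511, 0.2294]
eef_rot: [0.662, 0.749, -0.0, -0.0]
contact_force: [0.1, 0.2, -0.3]
opening: 0.008
finger_force: 0.0
```

send_rows([
  {"x": 4,"y": 0.4,"z": 0,"rx": 0,"ry": 0,"rz": 0,"jaw": 0},
  {"x": 4,"y": 0.4,"z": 0,"rx": 0,"ry": 0,"rz": 0,"jaw": 0},
  {"x": 4,"y": 0.4,"z": 0,"rx": 0,"ry": 0,"rz": 0,"jaw": 0},
  {"x": 4,"y": 0.4,"z": 0,"rx": 0,"ry": 0,"rz": 0,"jaw": 0},
  {"x": 4,"y": 0.4,"z": 0,"rx": 0,"ry": 0,"rz": 0,"jaw": 0},
])

```text
clock: 2.6
tool_pos: [0.4423, -0.1488, 0.2296]
eef_rot: [0.664, 0.747, -0.0, -0.0]
contact_force: [1.1, -0.4, 0.4]
opening: 0.01
finger_force: 0.0
```

send_rows([
  {"x": 4,"y": 0.4,"z": 0,"rx": 0,"ry": 0,"rz": 0,"jaw": 0},
  {"x": 4,"y": 0.4,"z": 0,"rx": 0,"ry": 0,"rz": 0,"jaw": 0},
  {"x": 4,"y": 0.4,"z": 0,"rx": 0,"ry": 0,"rz": 0,"jaw": 0},
  {"x": 4,"y": 0.4,"z": 0,"rx": 0,"ry": 0,"rz": 0,"jaw": 0},
  {"x": 4,"y": 0.4,"z": 0,"rx": 0,"ry": 0,"rz": 0,"jaw": 0},
])

```text
clock: 3.1
tool_pos: [0.4387, 0.0522, 0.2296]
eef_rot: [0.664, 0.748, -0.0, -0.0]
contact_force: [0.2, -0.6, 2.0]
opening: 0.003
finger_force: 0.0
```

send_rows([
  {"x": 4,"y": 0.4,"z": 0,"rx": 0,"ry": 0,"rz": 0,"jaw": 0},
  {"x": 4,"y": 0.4,"z": 0,"rx": 0,"ry": 0,"rz": 0,"jaw": 0},
  {"x": 4,"y": 0.4,"z": 0,"rx": 0,"ry": 0,"rz": 0,"jaw": 0},
  {"x": 4,"y": 0.4,"z": 0,"rx": 0,"ry": 0,"rz": 0,"jaw": 0},
  {"x": 4,"y": 0.4,"z": 0,"rx": 0,"ry": 0,"rz": 0,"jaw": 0},
])

```text
clock: 3.6
tool_pos: [0.435, 0.2531, 0.2295]
eef_rot: [0.664, 0.748, -0.0, 0.0]
contact_force: [0.1, 0.1, 0.2]
opening: 0.003
finger_force: 0.0
```

Run:
```python
from h import *
print(snap('wrist','w1'));s=get_state();print(s['tool_pos'],s['eef_rot'],s['q'])
for p in([.4612,.2609,.044],[.4207,.2399,.044]):print(pix('w1',p))
```

```text
{'vertical_fov': 69.07248467955186, 'cx': 321.55676078573305, 'cy': 202.00376929172953, 'extrinsics': [[0.99297285379822, -0.11301084337157376, -0.03512066201342054, 0.42582287500670085], [0.11833525865136126, 0.9449324369041738, 0.30512203500607993, 0.3326709257662534], [-0.0012954457652586207, -0.3071339104800733, 0.9516654259000292, 0.3653556938008961], [0.0, 0.0, 0.0, 1.0]]}
[0.43422246 0.26259855 0.23030865] [ 0.66090106  0.75045743  0.00403502 -0.00267502] [-0.34679293  0.58953911 -0.44938618  1.93459959  0.37749808  0.69278517
 -0.89565081]
(np.float64(345.4543657713147), np.float64(178.25566788242867))
(np.float64(307.9390793568162), np.float64(191.895431701442))
```

View pics/w1.png

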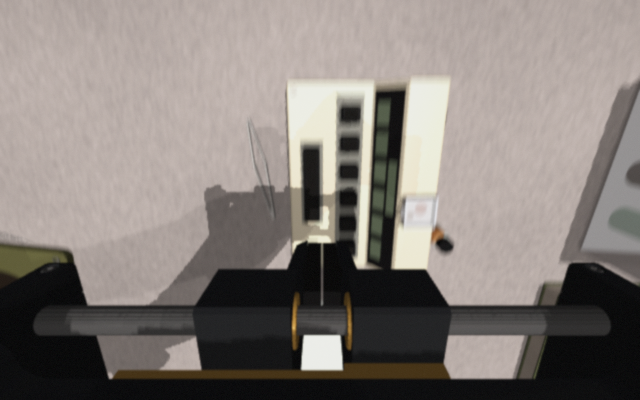

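The wrist view shows the key column with key 3 near (348,171) and the bar at (312,181). The arm was still settling when it was taken, so I'll retake it at rest.

Run:
```python
from h import *
snap('wrist','w2');s=get_state();print(s['tool_pos'],s['eef_rot'])
for p in([.4612,.2609,.044],[.4207,.2399,.044]):print(pix('w2',p))
i=cv2.imread('pics/w2.png')[70:270,280:380]
cv2.imwrite('pics/c2.png',cv2.resize(i,None,fx=3,fy=3,interpolation=cv2.INTER_CUBIC))
```

```text
[0.43435662 0.25903936 0.23006151] [ 0.66093352  0.75043734  0.00272316 -0.00180695]
(np.float64(344.3313364661825), np.float64(187.9675844847785))
(np.float64(307.1821165103427), np.float64(201.05683536902777))
```

View pics/c2.png

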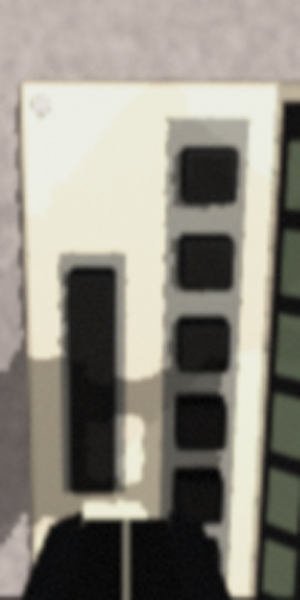

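The crop shows key 3 at (347,184) and the bar centre at (310,196). That is 3–4 px from the top-camera prediction, so I'll compare the two.

Run:
```python
from h import *
for n,u,v in(('k1',209,175),('k2',206,262),('k3',202,342),('k4',200,421),('bar',91,380)): print(n,ray('w2',280+u/3-.33,70+v/3-.33,.044))
snap('wrist','w3');s=get_state();print(s['tool_pos'],s['eef_rot'])
for p in([.4612,.2609,.044],[.4207,.2399,.044]):print(pix('w3',p))
```

```text
k1 [0.45653829 0.32759339 0.044     ]
k2 [0.46028681 0.29656077 0.044     ]
k3 [0.46346684 0.26629403 0.044     ]
k4 [0.46754453 0.23478824 0.044     ]
bar [0.42329568 0.24599187 0.044     ]
[0.43459058 0.25497137 0.22960445] [ 6.62186097e-01  7.49338734e-01  7.18610008e-04 -7.19828947e-04]
(np.float64(344.85012634450106), np.float64(184.48658522228922))
(np.float64(307.5341322024161), np.float64(197.66422395229995))
```

send_rows([
  {"x": 0.1,"y": 0.5,"z": 2,"rx": 0,"ry": 0,"rz": 0,"jaw": 0},
  {"x": 0.1,"y": 0.5,"z": 2,"rx": 0,"ry": 0,"rz": 0,"jaw": 0},
  {"x": 0.1,"y": 0.5,"z": 2,"rx": 0,"ry": 0,"rz": 0,"jaw": 0},
  {"x": 0.1,"y": 0.6,"z": 2,"rx": 0,"ry": 0,"rz": 0,"jaw": 0},
  {"x": 0.1,"y": 0.6,"z": 2,"rx": 0,"ry": 0,"rz": 0,"jaw": 0},
])

```text
clock: 4.25
tool_pos: [0.462, 0.2578, 0.1287]
eef_rot: [0.665, 0.747, -0.001, 0.0]
contact_force: [-0.1, 0.2, 0.4]
opening: 0.005
finger_force: 0.0
```

send_rows([
  {"x": 0,"y": 0,"z": 2,"rx": 0,"ry": 0,"rz": 0,"jaw": 0},
  {"x": 0,"y": 0,"z": 1.5,"rx": 0,"ry": 0,"rz": 0,"jaw": 0},
  {"x": 0,"y": 0,"z": 1,"rx": 0,"ry": 0,"rz": 0,"jaw": 0},
  {"x": 0,"y": 0,"z": 0.5,"rx": 0,"ry": 0,"rz": 0,"jaw": 0},
  {"x": 0,"y": 0,"z": 0.3,"rx": 0,"ry": 0,"rz": 0,"jaw": 0},
])

```text
clock: 4.75
tool_pos: [0.4617, 0.2592, 0.0765]
eef_rot: [0.664, 0.747, -0.0, 0.0]
contact_force: [0.2, 0.2, 0.2]
opening: 0.008
finger_force: 0.0
```

send_rows([
  {"x": 0,"y": 0,"z": 0.1,"rx": 0,"ry": 0,"rz": 0,"jaw": 0},
  {"x": 0,"y": 0,"z": 0,"rx": 0,"ry": 0,"rz": 0,"jaw": 0},
  {"x": 0,"y": 0,"z": 0,"rx": 0,"ry": 0,"rz": 0,"jaw": 0},
  {"x": 0,"y": 0,"z": 0,"rx": 0,"ry": 0,"rz": 0,"jaw": 0},
  {"x": 0,"y": 0,"z": 0,"rx": 0,"ry": 0,"rz": 0,"jaw": 0},
])

```text
clock: 5.25
tool_pos: [0.4618, 0.2599, 0.0759]
eef_rot: [0.664, 0.748, 0.0, 0.0]
contact_force: [1.0, -0.1, -0.7]
opening: 0.005
finger_force: 0.0
```

Run:
```python
from h import *
s=get_state();print(s['tool_pos'],s['eef_rot'],s['clock'])
snap('wrist','w4');snap('scene','s4')
w=cv2.imread('pics/w4.png'); a=cv2.imread('pics/s4.png')[160:240,330:440]
a=cv2.resize(a,None,fx=4,fy=4,interpolation=cv2.INTER_CUBIC)
cv2.imwrite('pics/c4.png',np.vstack([cv2.copyMakeBorder(a,0,0,0,200,cv2.BORDER_CONSTANT),w[130:400]])) if False else cv2.imwrite('pics/c4.png',w[:,200:440].repeat(2,0)[:600].repeat(2,1))
cv2.imwrite('pics/c5.png',a)
print(pix('w4',s['tool_pos']-[0,0,.011]),pix('w4',[.461,.262,.044]))
```

```text
[0.46175255 0.2599111  0.07594637] [6.64184412e-01 7.47568731e-01 2.17609609e-04 1.06803939e-04] 5.25
(np.float64(321.3554885079039), np.float64(256.97633457622527)) (np.float64(320.59844212458694), np.float64(237.7927375889868))
```

View pics/c4.png

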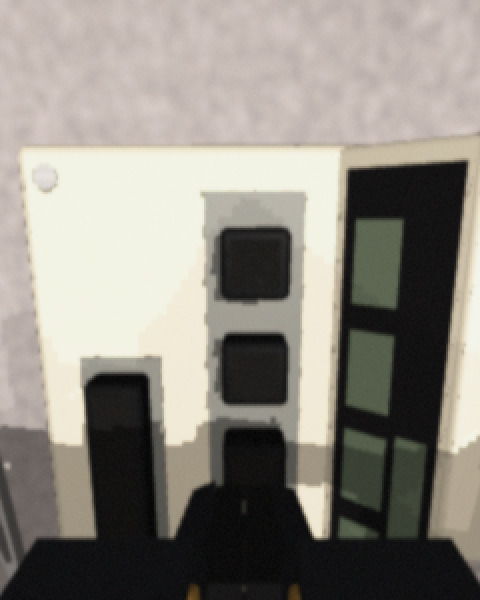

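View pics/c5.png

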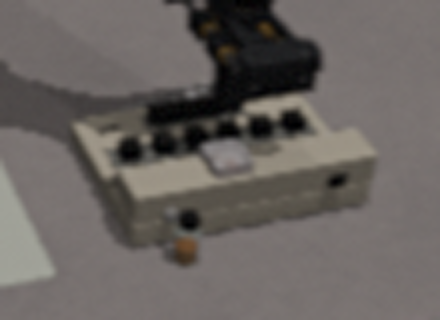

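The wrist view shows the fingertip front edge at about (321,243), key 1 top at (327,131), key 2 at (327,185), and key 3's front edge at row 215. The scene view confirms the fingers hang over the row, near key 3.

Run:
```python
from h import *
for n,u,v in(('k1',255,263),('k2',254,369),('k3est',254,466),('k1R',290,263),('k1L',221,263),('barFar',117,374),('tip edge (z .065)',243,487)): print(n,ray('w4',200+u/2-.25,v/2-.25,.065 if 'tip' in n else .044))
```

```text
k1 [0.45702425 0.32758733 0.044     ]
k2 [0.46054711 0.29705657 0.044     ]
k3est [0.46443157 0.2659001  0.044     ]
k1R [0.4668043  0.32875261 0.044     ]
k1L [0.44752319 0.3264553  0.044     ]
barFar [0.42013643 0.29069035 0.044     ]
tip edge (z .065) [0.46068202 0.2684178  0.065     ]
```

send_rows([
  {"x": 0.2,"y": 0.1,"z": 0,"rx": 0,"ry": 0,"rz": 0,"jaw": 0},
  {"x": 0.2,"y": 0.1,"z": 0.5,"rx": 0,"ry": 0,"rz": 0,"jaw": 0},
  {"x": 0,"y": 0,"z": 0.5,"rx": 0,"ry": 0,"rz": 0,"jaw": 0},
  {"x": 0,"y": 0,"z": 0.5,"rx": 0,"ry": 0,"rz": 0,"jaw": 0},
  {"x": 0,"y": 0,"z": 0.3,"rx": 0,"ry": 0,"rz": 0,"jaw": 0},
])

```text
clock: 5.85
tool_pos: [0.4628, 0.2638, 0.0569]
eef_rot: [0.664, 0.748, -0.001, -0.0]
contact_force: [-1.1, -0.6, -0.0]
opening: 0.003
finger_force: 0.0
```

send_rows([
  {"x": 0,"y": 0,"z": 0.2,"rx": 0,"ry": 0,"rz": 0,"jaw": 0},
  {"x": 0,"y": 0,"z": 0.2,"rx": 0,"ry": 0,"rz": 0,"jaw": 0},
  {"x": 0,"y": 0,"z": 0.2,"rx": 0,"ry": 0,"rz": 0,"jaw": 0},
  {"x": 0,"y": 0,"z": 0,"rx": 0,"ry": 0,"rz": 0,"jaw": 0},
  {"x": 0,"y": 0,"z": 0,"rx": 0,"ry": 0,"rz": 0,"jaw": 0},
])

```text
clock: 6.35
tool_pos: [0.4629, 0.2638, 0.0518]
eef_rot: [0.664, 0.748, -0.0, 0.0]
contact_force: [-1.7, -0.9, 3.0]
opening: 0.007
finger_force: 1.6
```

send_rows([
  {"x": 0,"y": 0,"z": 0.2,"rx": 0,"ry": 0,"rz": 0,"jaw": 0},
  {"x": 0,"y": 0,"z": 0.2,"rx": 0,"ry": 0,"rz": 0,"jaw": 0},
  {"x": 0,"y": 0,"z": 0.2,"rx": 0,"ry": 0,"rz": 0,"jaw": 0},
  {"x": 0,"y": 0,"z": 0,"rx": 0,"ry": 0,"rz": 0,"jaw": 0},
  {"x": 0,"y": 0,"z": 0,"rx": 0,"ry": 0,"rz": 0,"jaw": 0},
])

```text
clock: 6.85
tool_pos: [0.4629, 0.2638, 0.0457]
eef_rot: [0.664, 0.748, -0.0, 0.0]
contact_force: [-1.6, -1.0, 5.8]
opening: 0.003
finger_force: 2.9
```

send_rows([
  {"x": 0,"y": 0,"z": -0.3,"rx": 0,"ry": 0,"rz": 0,"jaw": 0},
  {"x": 0,"y": 0,"z": -0.5,"rx": 0,"ry": 0,"rz": 0,"jaw": 0},
  {"x": 0,"y": 0,"z": -0.8,"rx": 0,"ry": 0,"rz": 0,"jaw": 0},
  {"x": 0,"y": 0,"z": -1.2,"rx": 0,"ry": 0,"rz": 0,"jaw": 0},
  {"x": 0,"y": 0,"z": -1.2,"rx": 0,"ry": 0,"rz": 0,"jaw": 0},
])

```text
clock: 7.35
tool_pos: [0.4636, 0.2644, 0.0868]
eef_rot: [0.664, 0.748, 0.001, 0.0]
contact_force: [-0.2, 0.6, 0.7]
opening: 0.003
finger_force: 0.0
```

send_rows([
  {"x": -0.5,"y": -1.3,"z": 0,"rx": 0,"ry": 0,"rz": 0,"jaw": 0},
  {"x": -0.5,"y": -1.5,"z": 0,"rx": 0,"ry": 0,"rz": 0,"jaw": 0},
  {"x": -0.5,"y": -1.4,"z": 0,"rx": 0,"ry": 0,"rz": 0,"jaw": 0},
  {"x": 0,"y": 0,"z": 0,"rx": 0,"ry": 0,"rz": 0,"jaw": 0},
  {"x": 0,"y": 0,"z": 0,"rx": 0,"ry": 0,"rz": 0,"jaw": 0},
])

```text
clock: 7.85
tool_pos: [0.4241, 0.2449, 0.0864]
eef_rot: [0.664, 0.748, 0.001, 0.0]
contact_force: [0.1, 0.4, 0.4]
opening: 0.005
finger_force: 0.0
```

Run:
```python
from h import *
s=get_state();print(s['tool_pos'],s['clock'],s['contact_force'])
snap('wrist','w6');w=cv2.imread('pics/w6.png')
cv2.imwrite('pics/c6.png',cv2.resize(w[:300,200:500],None,fx=2,fy=2))
for p in([.4639,.2645,.044],[.4233,.2438,.044]):print(pix('w6',p))
```

```text
[0.42410091 0.24486934 0.08635249] 7.85 [0.08429954 0.40543506 0.39334203]
(np.float64(385.41508428761284), np.float64(213.3838090262221))
(np.float64(319.95200629463545), np.float64(235.52213580236847))
```

View pics/c6.png

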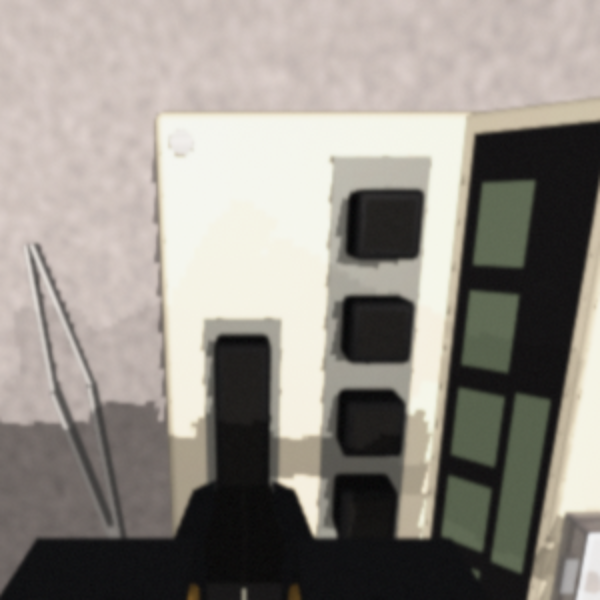

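Key 3 is up again at crop (371,422), and the bar (crop column 243) lines up with the fingertips (245). Pressing the bar now.

send_rows([
  {"x": 0,"y": 0,"z": 0.7,"rx": 0,"ry": 0,"rz": 0,"jaw": 0},
  {"x": 0,"y": 0,"z": 0.9,"rx": 0,"ry": 0,"rz": 0,"jaw": 0},
  {"x": 0,"y": 0,"z": 0.7,"rx": 0,"ry": 0,"rz": 0,"jaw": 0},
  {"x": 0,"y": 0,"z": 0.5,"rx": 0,"ry": 0,"rz": 0,"jaw": 0},
  {"x": 0,"y": 0,"z": 0.2,"rx": 0,"ry": 0,"rz": 0,"jaw": 0},
])

```text
clock: 8.4
tool_pos: [0.4228, 0.244, 0.0549]
eef_rot: [0.664, 0.748, -0.001, -0.0]
contact_force: [-0.0, -0.6, 2.2]
opening: 0.002
finger_force: 1.2
```

send_rows([
  {"x": 0,"y": 0,"z": 0.2,"rx": 0,"ry": 0,"rz": 0,"jaw": 0},
  {"x": 0,"y": 0,"z": 0.2,"rx": 0,"ry": 0,"rz": 0,"jaw": 0},
  {"x": 0,"y": 0,"z": 0,"rx": 0,"ry": 0,"rz": 0,"jaw": 0},
  {"x": 0,"y": 0,"z": 0,"rx": 0,"ry": 0,"rz": 0,"jaw": 0},
  {"x": 0,"y": 0,"z": 0,"rx": 0,"ry": 0,"rz": 0,"jaw": 0},
])

```text
clock: 8.9
tool_pos: [0.4228, 0.244, 0.0519]
eef_rot: [0.664, 0.748, -0.0, -0.0]
contact_force: [-2.6, -0.5, 3.9]
opening: 0.006
finger_force: 1.8
```

send_rows([
  {"x": 0,"y": 0,"z": 0.2,"rx": 0,"ry": 0,"rz": 0,"jaw": 0},
  {"x": 0,"y": 0,"z": 0.2,"rx": 0,"ry": 0,"rz": 0,"jaw": 0},
  {"x": 0,"y": 0,"z": 0.2,"rx": 0,"ry": 0,"rz": 0,"jaw": 0},
  {"x": 0,"y": 0,"z": 0,"rx": 0,"ry": 0,"rz": 0,"jaw": 0},
  {"x": 0,"y": 0,"z": 0,"rx": 0,"ry": 0,"rz": 0,"jaw": 0},
])

```text
clock: 9.4
tool_pos: [0.4229, 0.244, 0.0456]
eef_rot: [0.664, 0.748, -0.0, 0.0]
contact_force: [-3.1, -1.3, 5.0]
opening: 0.003
finger_force: 2.9
```

send_rows([
  {"x": 0,"y": 0,"z": -0.3,"rx": 0,"ry": 0,"rz": 0,"jaw": 0},
  {"x": 0,"y": 0,"z": -0.5,"rx": 0,"ry": 0,"rz": 0,"jaw": 0},
  {"x": 0,"y": 0,"z": -0.8,"rx": 0,"ry": 0,"rz": 0,"jaw": 0},
  {"x": 0,"y": 0,"z": -1.5,"rx": 0,"ry": 0,"rz": 0,"jaw": 0},
  {"x": 0,"y": 0,"z": -2,"rx": 0,"ry": 0,"rz": 0,"jaw": 0},
])

```text
clock: 9.9
tool_pos: [0.4238, 0.2445, 0.0971]
eef_rot: [0.664, 0.747, 0.0, 0.0]
contact_force: [0.8, 0.2, -0.2]
opening: 0.005
finger_force: 0.0
```

send_rows([
  {"x": 0,"y": 0,"z": -3,"rx": 0,"ry": 0,"rz": 0,"jaw": 0},
  {"x": 0,"y": 0,"z": -3,"rx": 0,"ry": 0,"rz": 0,"jaw": 0},
  {"x": 0,"y": 0,"z": -3,"rx": 0,"ry": 0,"rz": 0,"jaw": 0},
  {"x": 0,"y": 0,"z": -2,"rx": 0,"ry": 0,"rz": 0,"jaw": 0},
  {"x": 0,"y": 0,"z": 0,"rx": 0,"ry": 0,"rz": 0,"jaw": 0},
])

```text
clock: 10.4
tool_pos: [0.4253, 0.2455, 0.2096]
eef_rot: [0.665, 0.747, 0.004, 0.001]
contact_force: [0.1, 0.5, -0.0]
opening: 0.007
finger_force: 0.0
```

send_rows([
  {"x": 0,"y": 0,"z": 0,"rx": 0,"ry": 0,"rz": 0,"jaw": 0},
  {"x": 0,"y": 0,"z": 0,"rx": 0,"ry": 0,"rz": 0,"jaw": 0},
  {"x": 0,"y": 0,"z": 0,"rx": 0,"ry": 0,"rz": 0,"jaw": 0},
  {"x": 0,"y": 0,"z": 0,"rx": 0,"ry": 0,"rz": 0,"jaw": 0},
  {"x": 0,"y": 0,"z": 0,"rx": 0,"ry": 0,"rz": 0,"jaw": 0},
])

```text
clock: 10.9
tool_pos: [0.4229, 0.2442, 0.2062]
eef_rot: [0.664, 0.748, -0.001, -0.0]
contact_force: [0.2, 0.3, 0.9]
opening: 0.006
finger_force: 0.0
```

Run:
```python
from h import *
snap('wrist','w7');w=cv2.imread('pics/w7.png')
cv2.imwrite('pics/c7.png',cv2.resize(w[:300,200:500],None,fx=2,fy=2))
```

```text
(no output)
```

View pics/c7.png

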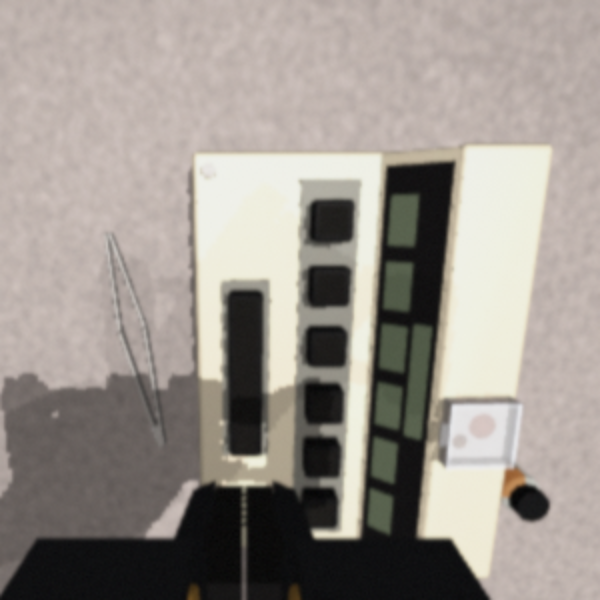

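All six keys (crop column ~325) and the bar (246,372) are up. The small box (482,432) and the vial are in place, and the hand is clear.

```bash
python3 -c "
from plant import *
print(finish_job())"
```

```text
the job is handed in; nothing more can be done
None
```

I pressed key 3 and then the total bar about 9 mm each, at 5–6 N. Both came back up, the hand is clear, and the job was handed in at about 11 s; no verdict came back.

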